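Lay the wire spools flat, label up

ROBOT

A 6-joint arm with a two-finger parallel gripper is mounted at the origin on the work surface. World frame = base frame: x ahead of the robot, y to its left, z up, the work surface at z = 0. Lengths are in m, angles in rad, forces in N, time in s.
With the tool pointing down it reaches from about 0.375 to 0.825 m from the base axis. Payload 5.5 kg.
Tool frame: the origin (TCP) lies between the finger pads; the fingertips stand 25 mm ahead of it and the grasp point (between the pads) lies 6 mm ahead of it; z points along the fingers, y is the line along which they close (so a half turn about z gives the same grasp; the last joint's range is limited). The gripper opens to 85 mm and grips with 20 to 120 N. Pads are 22 mm wide; open, the fingers measure 114 mm over their backs; the gripper's body (76 mm by 85 mm) begins 54 mm behind the grasp point. The pads swing forward as they close: fully open they stand 13 mm farther back than shut.
Start: joints at [-1.232, 0.314, -0.047, 1.21, 0, 1.571], TCP at [0.199, -0.566, 0.256] pointing down, gripper open.
Joint ranges: [-2.67, 2.67], [-0.69, 1.73], [-1.03, 1.25], [-2.08, 2.16], [-1.42, 1.45], [-3.14, 3.14]. Speed limits (rad/s): [2.39, 2.39, 3.01, 3.14, 3.14, 3.14].

INTERFACE

Orientations are given as a unit quaternion [x, y, z, w].
In Python, from plant import arm gives the robot as it stands.
- The arm moves only by the tool play_rows, never from a script. Its argument "series" is a list of rows, each a list of 3 entries, a list of its own where there are three numbers: the gripper command: -1 is shut, 1 is fully open, values between are in proportion, then the shift along the world's x, y, z in cm, then the turn, a rotation vector about the world's x, y, z in rad. In form: [[gripper, [tx, ty, tz], [ax, ay, az]], ...]. A call has 1 to 20 rows; each row shifts and turns the commanded pose from where the row before left it; what a row does not reach is not made up. A row lasts 1/10 s, in which the tool goes at most 50 mm and 8.59 degrees, less where a joint would pass 70% of its speed; a pose out of reach is approached as far as the arm can. A call with a gripper value outside its range is refused whole. The fingers move at their own pace and stop on an object; the grip force is fixed at half the most. Time passes only in rows, so rows that do not move let the fingers close. It gives the time, the measured TCP pose, the force, the opening and the grip force at its end, in the units of the state.
- arm.get_state(): the state, without advancing time (a new reading comes with each control period).
- arm.get_image(name): name is "scene" or "top" or "wrist"; returns the picture (384x512x3 uint8, blue, green, red); there is no depth.
- arm.get_calibration(name): a dict with "fx", "fy", "cx", "cy" (pixels), "R" (3x3) and "t" (3): a world point X has camera coordinates R X + t. Camera axes: x right, y down, z forward; pixel columns grow to the right and rows downward; lengths in m; the calibration is good to about 2 mm. The wrist camera is an equidistant fisheye: a pixel r from the principal point sees the ray r / f radians off the axis. A picture is of the moment at which its call begins: read the wrist's pose just before it. get_calibration takes no time and is no camera call; for the wrist camera it gives the pose at the moment of the call.
- arm.close_job(): hands the job in; it is judged then, once.
Trained networks look in the newest picture that a camera, given by its name, has taken for a name from the list of things; names that differ only in an ending like _2 or _b are one class to them, and where a whole thing is asked for, a point or a joint stands for the part that bears it (a point fixed in the world has none). Each returns a list of dicts, best first, with "conf" (0 to 1); they miss things now and then, are a little off and sometimes report something else, mostly with a low value. They report only what shows in the picture. A call takes as long as a camera call. They do not tell look-alikes from the thing itself.
- arm.outline_of(camera, query): "mask" (384x512 bool, what is visible of it) and "rect" ([centre column, centre row, width, height] in pixels, round what is visible of it).
- arm.tip_of(camera, query): "uv" ([column, row] in pixels: a listed point, or the origin of a listed thing).
The state is a dict: "clock": time; "q": joint angles; "joint_velocities": joint speeds; "joint_torque": joint torques, N m; "tool_pos": TCP position; "eef_rot": TCP orientation; "ft_force": force on the tool from outside, world axes, zero at the start; "wrist_torque": the same for the moment, N m; "finger_gap": finger opening in m; "grasp_force": force on a finger pad.
Only numpy, scipy, OpenCV 4.12 (cv2) and the standard library are available. Lean on these libraries where they do the work, as an engineer would, in place of code of your own. Each camera call takes 0.05 s, during which the arm holds its last target. There are 200 camera calls.

TASK

The red spool and the blue spool stand on their rims on the bench mat, where they could be knocked off. With the fingertips, gently push each of them over so that it falls flat with its white labelled side facing up, and leave both lying on the mat. Only push: do not pinch or lift the spools, and leave everything else where it is.

Things in the scene. Friction and masses are not known exactly. Their poses are not given: they have to be found in the camera images.
- mat: grey-green bench mat, fixed, 340 mm (x) by 640 mm (y), 3 mm thick; origin at the centre of its underside on the bench top; x and y along its edges, z up
- red_spool: red spool, about 0.25 kg, twelve-sided, 68 mm across flats, 36 mm wide, standing on a rim flat, facing any way. One flange (4 mm) is white with a red-ringed label, the other bare red. Origin: its centre, 34 mm above the mat (18 when flat). x: level, along its axis, out of the white face; up when done. Pushed high on one flange (1 to 2 N) it tips over the other's lower edge and falls by itself beyond 28 degrees; does not roll
- blue_spool: blue spool, about 0.25 kg, twelve-sided, 68 mm across flats, 36 mm wide, standing on a rim flat, facing any way. One flange (4 mm) is white with a blue-ringed label, the other bare blue. Origin: its centre, 34 mm above the mat (18 when flat). x: level, along its axis, out of the white face; up when done. Pushed high on one flange (1 to 2 N) it tips over the other's lower edge and falls by itself beyond 28 degrees; does not roll
- black_spool: black spool of the same size, already lying flat, white side up, in the middle of the mat between the other two; origin at its centre, 18 mm above the mat; leave alone
- jar: small amber jar with a steel lid, 38 mm diameter, 42 mm tall, standing on the mat; origin at the centre of its underside; leave alone
- cap: yellow plastic cap, 34 mm diameter, 26 mm tall, standing on the mat; origin at the centre of its underside; leave alone
- socket_a: steel wrench socket, 24 mm diameter, 28 mm tall, standing on the bench at the left of the mat; origin at the centre of its underside; leave alone
- socket_b: steel wrench socket, 20 mm diameter, 28 mm tall, beside the other; origin at the centre of its underside; leave alone
- screwdriver_grip (a point): handle of an orange screwdriver, 170 mm long, lying on the bench at the right of the mat; point in its handle; leave alone
Things that resemble listed ones, but are neither listed nor needed, are in the scene too. What is shaped like the red_spool but green is not meant.

How it is judged:
By the outcome, as a careful person would: the job done as asked, in the order asked, and still so for the second after the job is handed in, with the robot touching nothing.
It also fails if it takes over 38 s, if anything falls off the work surface, if the arm or the gripper's body presses on something with over 40 N, if the wrist force passes 120 N, or if a joint passes its speed limit or range.

## Working session

There is one attempt and no reset: what is moved stays moved. The work goes in short steps, Python scripts to look and compute and a tool call to move; the robot and the scene stay as the last step left them, time stands still between calls to the robot, and variables do not carry over. Pictures are saved under pics/ and viewed, at most 10 in all, crops included, and the job is handed in when it is done.

Besides the shell and the picture viewer there is one more tool, called after "Emit:" as a command line: name --argument value ..., lists and objects as JSON in quotes. play_rows: Moves the arm, as the interface text tells. Its arguments: {"type":"object","properties":{"series":{"type":"array"}},"required":["series"]}

```bash
mkdir -p pics; cat > h.py <<'E'
import numpy as np, cv2
from plant import arm
def ray(name,uv):
    c=arm.get_calibration(name);R=np.array(c["R"]);t=np.array(c["t"])
    d=np.array([(uv[0]-c["cx"])/c["fx"],(uv[1]-c["cy"])/c["fy"],1.])
    return -R.T@t, R.T@d
def onz(name,uv,z):
    o,d=ray(name,uv); return o+d*(z-o[2])/d[2]
def proj(name,X):
    c=arm.get_calibration(name);p=np.array(c["R"])@X+np.array(c["t"])
    return c["fx"]*p[0]/p[2]+c["cx"],c["fy"]*p[1]/p[2]+c["cy"]
E
python3 - <<'E'
from h import *
a=arm.get_image("top");b=arm.get_image("scene")
cv2.imwrite("pics/top.png",cv2.resize(a,(800,600)));cv2.imwrite("pics/scene.png",cv2.resize(b,(800,600)))
for cam in("top","scene"):
  o,_=ray(cam,(256,192));print(cam,"cam at",o.round(3))
  for n,z in(("red_spool",.037),("blue_spool",.037),("black_spool",.021),("jar",.003),("cap",.003),("mat",0)):
    for r in arm.tip_of(cam,n)[:3]: print(n,round(r["conf"],2),np.round(r["uv"],1),onz(cam,r["uv"],z).round(3))
print(arm.get_state())
E
```

```text
top cam at [0.41  0.008 1.204]
red_spool 0.71 [170.5 203.1] [0.517 0.263 0.037]
red_spool 0.6 [197.2 174.5] [0.61  0.18  0.037]
blue_spool 0.64 [292.8 196.8] [ 0.54  -0.129  0.037]
black_spool 0.86 [250.5 196. ] [0.544 0.007 0.021]
jar 0.58 [253.  160.4] [ 0.666 -0.001  0.003]
cap 0.41 [247.5 229.2] [0.436 0.016 0.003]
mat 0.64 [247.6 191.7] [0.56  0.016 0.   ]
scene cam at [ 1.112 -0.326  1.081]
red_spool 0.91 [330.7 185.7] [0.601 0.178 0.037]
red_spool 0.76 [341.2 150.2] [0.512 0.272 0.037]
blue_spool 0.86 [222.2 215.7] [ 0.549 -0.126  0.037]
blue_spool 0.29 [266.9 196.2] [0.55  0.007 0.037]
black_spool 0.61 [268.4 198.5] [0.55  0.012 0.021]
jar 0.71 [285.9 232. ] [0.654 0.009 0.003]
cap 0.71 [251.1 173.3] [0.443 0.014 0.003]
mat 0.78 [267.2 205.4] [0.557 0.005 0.   ]
{'clock': 0.7, 'q': array([-1.23201238e+00,  3.13468760e-01, -4.70980154e-02,  1.21021051e+00,
        1.22240146e-05,  1.57084604e+00]), 'joint_velocities': array([ 0.00023819, -0.00243093, -0.00079947, -0.00033845,  0.00017527,
       -0.00041954]), 'joint_torque': array([ 6.19233942e-04, -5.39289379e+01,  3.39982903e+01,  1.24491333e-03,
       -9.34396053e-05, -4.44887391e-06]), 'tool_pos': array([ 0.19940545, -0.56588789,  0.25631911]), 'eef_rot': array([9.85691642e-01, 1.68558557e-01, 7.62938499e-06, 8.35164084e-06]), 'ft_force': array([0.78408129, 0.97112876, 0.2974109 ]), 'wrist_torque': array([ 0.01771815, -0.05031399,  0.00859421]), 'grasp_force': 0.0, 'finger_gap': 0.0855011656664262}
```

```bash
python3 - <<'E'
from h import *
a=cv2.imread("pics/top.png");b=cv2.imread("pics/scene.png")
A=arm.get_image("top");B=arm.get_image("scene")
def cr(I,u0,u1,v0,v1): return cv2.resize(I[v0:v1,u0:u1],(400,300),interpolation=cv2.INTER_CUBIC)
cv2.imwrite("pics/crops.png",np.vstack([np.hstack([cr(A,150,230,155,215),cr(A,265,345,165,225)]),np.hstack([cr(B,290,370,140,200),cr(B,185,265,185,245)])]))
E
```

```text
(no output)
```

View pics/scene.png

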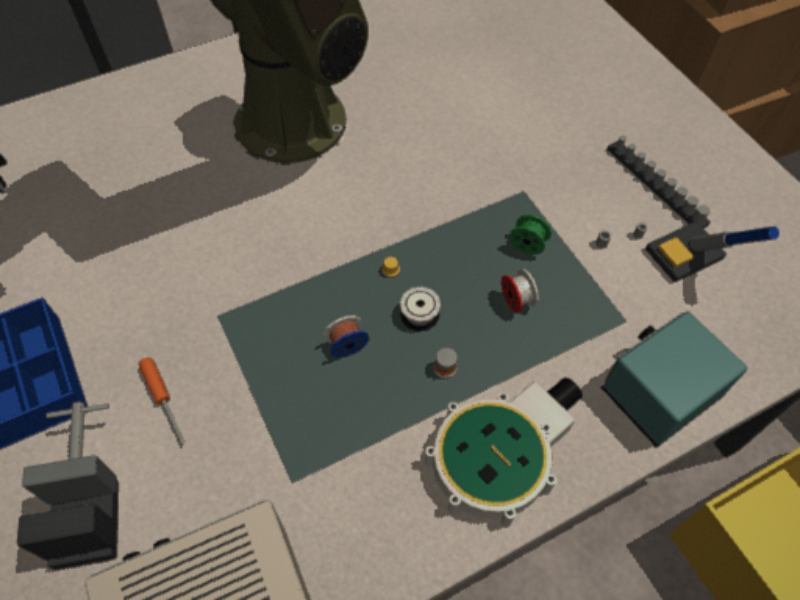

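View pics/crops.png

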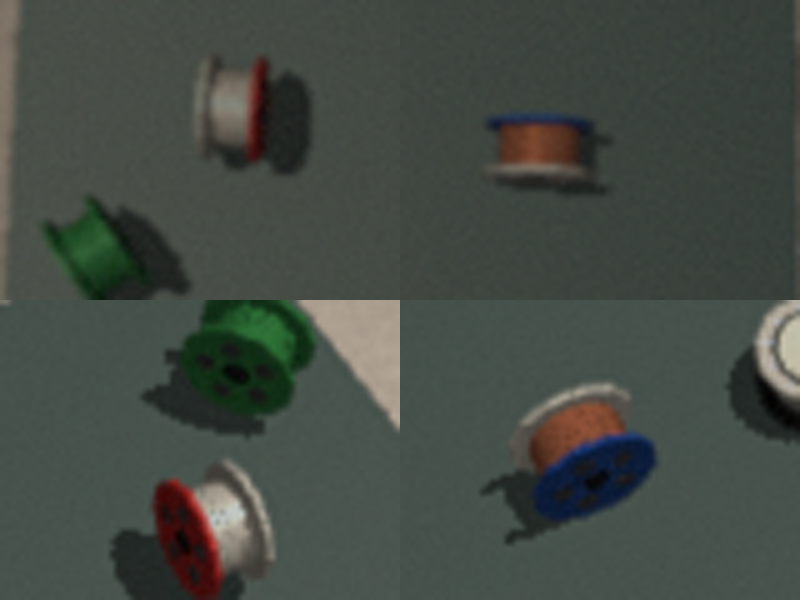

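View pics/top.png

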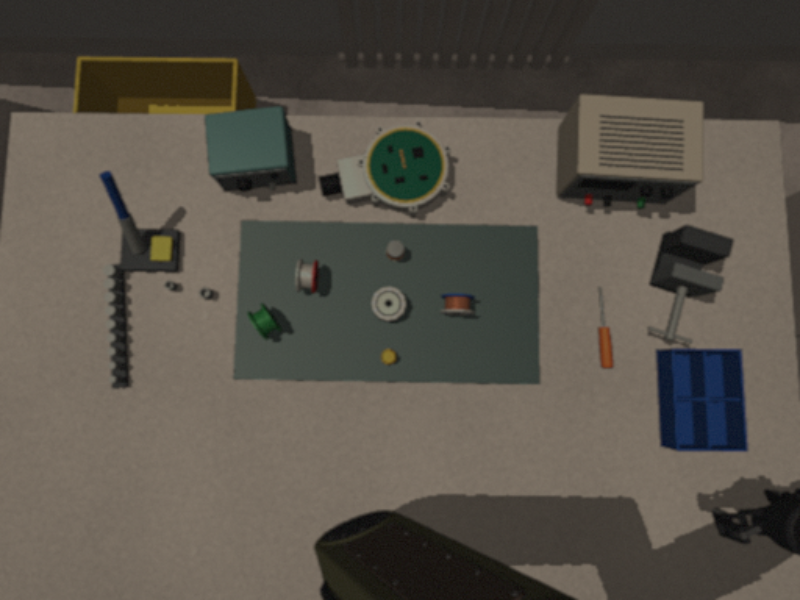

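Candidates for the red spool (512-px top view): the red spool at (197,174) and the green one at (170,203). I pick the one with the red flange, and the crop confirms it. Its white face points to +y, so I push toward −y.

The blue spool is at (293,197), with its white face toward −x, so I push toward +x. The black spool at (250,196) already lies flat.

I'll do red first.

Emit:
play_rows --series '[[-1, [2.04, 4.06, -0.5], [0, 0, -0.017]], [-1, [2.04, 4.06, -0.5], [0, 0, -0.017]], [-1, [2.04, 4.06, -0.5], [0, 0, -0.017]], [-1, [2.04, 4.06, -0.5], [0, 0, -0.017]], [-1, [2.04, 4.06, -0.5], [0, 0, -0.017]], [-1, [2.04, 4.06, -0.5], [0, 0, -0.017]], [-1, [2.04, 4.06, -0.5], [0, 0, -0.017]], [-1, [2.04, 4.06, -0.5], [0, 0, -0.017]], [-1, [2.04, 4.06, -0.5], [0, 0, -0.017]], [-1, [2.04, 4.06, -0.5], [0, 0, -0.017]], [-1, [2.04, 4.06, -0.5], [0, 0, -0.017]], [-1, [2.04, 4.06, -0.5], [0, 0, -0.017]], [-1, [2.04, 4.06, -0.5], [0, 0, -0.017]], [-1, [2.04, 4.06, -0.5], [0, 0, -0.017]], [-1, [2.04, 4.06, -0.5], [0, 0, -0.017]], [-1, [2.04, 4.06, -0.5], [0, 0, -0.017]], [-1, [2.04, 4.06, -0.5], [0, 0, -0.017]], [-1, [2.04, 4.06, -0.5], [0, 0, -0.017]], [-1, [2.04, 4.06, -0.5], [0, 0, -0.017]], [-1, [2.04, 4.06, -0.5], [0, 0, -0.017]]]'

```text
clock: 2.8
tool_pos: [0.6231, 0.1388, 0.156]
eef_rot: [0.995, 0.087, -0.005, -0.047]
ft_force: [0.4, -0.9, -0.2]
finger_gap: 0.0003
grasp_force: 0.0
```

Emit:
play_rows --series '[[-1, [0, 0, 0], [0, 0, 0]], [-1, [0, 0, 0], [0, 0, 0]]]'

```text
clock: 3.0
tool_pos: [0.6219, 0.138, 0.1556]
eef_rot: [0.995, 0.087, -0.006, -0.047]
ft_force: [-1.0, 0.2, -0.5]
finger_gap: 0.0002
grasp_force: 0.0
```

```bash
python3 - <<'E'
from h import *
I=arm.get_image("wrist");cv2.imwrite("pics/w.png",I)
s=arm.get_state();print(s["tool_pos"],s["eef_rot"],s["ft_force"])
c=arm.get_calibration("wrist");R=np.array(c["R"]);t=np.array(c["t"])
for n in("red_spool",):
  for r in arm.tip_of("wrist",n)[:3]:
    u=np.array(r["uv"])-[c["cx"],c["cy"]];rr=np.hypot(*u);th=rr/c["fx"]
    d=R.T@np.r_[u/rr*np.sin(th),np.cos(th)];o=-R.T@t
    print(r["conf"],r["uv"],o+d*(.037-o[2])/d[2])
E
```

```text
[0.62145137 0.13763551 0.15597019] [ 0.99513184  0.08670945 -0.00546706 -0.04652105] [ 0.24415238 -0.26904858  0.12739927]
0.81 [125.7, 272.5] [0.50705145 0.26623378 0.037     ]
0.79 [214.8, 202.1] [0.60613498 0.1797905  0.037     ]
```

View pics/w.png

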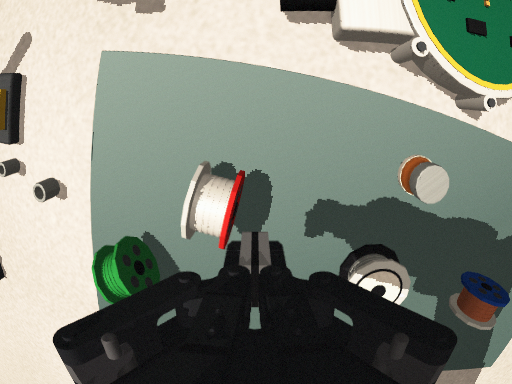

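The wrist view shows the red spool at (215,203), white face to the left (+y), and the green one at (126,272). It puts the red spool at (0.606, 0.180), which agrees with the top view. Next I square the tool and go to the far side.

Emit:
play_rows --series '[[-1, [-0.3, 2.75, 0], [-0.023, -0.003, -0.063]], [-1, [-0.3, 2.75, 0], [-0.023, -0.003, -0.063]], [-1, [-0.3, 2.75, 0], [-0.023, -0.003, -0.063]], [-1, [-0.3, 2.75, 0], [-0.023, -0.003, -0.063]], [-1, [0, 0, 0], [0, 0, 0]], [-1, [0, 0, -1.8], [0, 0, 0]], [-1, [0, 0, -1.8], [0, 0, 0]], [-1, [0, 0, -1.8], [0, 0, 0]], [-1, [0, 0, -1.8], [0, 0, 0]], [-1, [0, 0, 0], [0, 0, 0]], [-1, [0, 0, 0], [0, 0, 0]]]'

```text
clock: 4.2
tool_pos: [0.6293, 0.1242, 0.0842]
eef_rot: [0.996, 0.071, -0.007, -0.055]
ft_force: [0.1, -0.0, 0.4]
finger_gap: -0.0002
grasp_force: 0.0
```

```bash
python3 - <<'E'
from h import *
s=arm.get_state();print(s["q"].round(3),s["joint_velocities"].round(3),s["tool_pos"],s["ft_force"])
E
```

```text
[ 0.143  0.506 -0.175  0.895  0.11   3.141] [-0.001 -0.017  0.02   0.002  0.001 -0.   ] [0.62927815 0.12418052 0.08424847] [ 0.05048726 -0.01886077  0.35336956]
```

Joint 6 hit its range, so I'll use a quarter turn the other way instead. I lift, square up and turn here first.

Emit:
play_rows --series '[[-1, [0, 0, 2.5], [0, 0, 0]], [-1, [0, 0, 2.5], [-0.055, -0.007, 0.06]], [-1, [0, 0, 2.5], [-0.055, -0.007, 0.06]], [-1, [0, 0, 0], [0, 0, 0.136]], [-1, [0, 0, 0], [0, 0, 0.136]], [-1, [0, 0, 0], [0, 0, 0.136]], [-1, [0, 0, 0], [0, 0, 0.136]], [-1, [0, 0, 0], [0, 0, 0.136]], [-1, [0, 0, 0], [0, 0, 0.136]], [-1, [0, 0, 0], [0, 0, 0.136]], [-1, [0, 0, 0], [0, 0, 0.136]], [-1, [0, 0, 0], [0, 0, 0.136]], [-1, [-0.5, 3.0, 0], [0, 0, 0]], [-1, [-0.5, 3.0, 0], [0, 0, 0]], [-1, [-0.5, 3.0, 0], [0, 0, 0]], [-1, [-0.5, 3.0, 0], [0, 0, 0]], [-1, [0, 0, 0], [0, 0, 0]], [-1, [0, 0, 0], [0, 0, 0]]]'

```text
clock: 6.0
tool_pos: [0.6099, 0.2449, 0.1605]
eef_rot: [0.736, 0.677, -0.004, 0.005]
ft_force: [0.6, -0.8, 0.0]
finger_gap: 0.0001
grasp_force: 0.0
```

Emit:
play_rows --series '[[-1, [0, 0, -1.9], [0, 0, 0]], [-1, [0, 0, -1.9], [0, 0, 0]], [-1, [0, 0, -1.9], [0, 0, 0]], [-1, [0, 0, -1.9], [0, 0, 0]], [-1, [0, 0, 0], [0, 0, 0]], [-1, [-0.1, -1.2, 0], [0, 0, 0]], [-1, [-0.1, -1.2, 0], [0, 0, 0]], [-1, [-0.03, -0.4, 0], [0, 0, 0]], [-1, [-0.03, -0.4, 0], [0, 0, 0]], [-1, [-0.03, -0.4, 0], [0, 0, 0]], [-1, [-0.03, -0.4, 0], [0, 0, 0]], [-1, [-0.03, -0.4, 0], [0, 0, 0]], [-1, [-0.03, -0.4, 0], [0, 0, 0]], [-1, [-0.03, -0.4, 0], [0, 0, 0]], [-1, [-0.03, -0.4, 0], [0, 0, 0]], [-1, [-0.03, -0.4, 0], [0, 0, 0]], [-1, [-0.03, -0.4, 0], [0, 0, 0]], [-1, [0, 0, 0], [0, 0, 0]], [-1, [0, 0, 0], [0, 0, 0]]]'

```text
clock: 7.9
tool_pos: [0.6045, 0.1801, 0.0832]
eef_rot: [0.736, 0.677, -0.005, 0.005]
ft_force: [-0.1, -0.3, 0.2]
finger_gap: 0.0002
grasp_force: 0.0
```

```bash
python3 - <<'E'
from h import *
B=arm.get_image("scene");W=arm.get_image("wrist")
cv2.imwrite("pics/c1.png",np.hstack([cv2.resize(B[110:260,180:380],(400,300)),cv2.resize(W,(400,300))]))
E
```

```text
(no output)
```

View pics/c1.png

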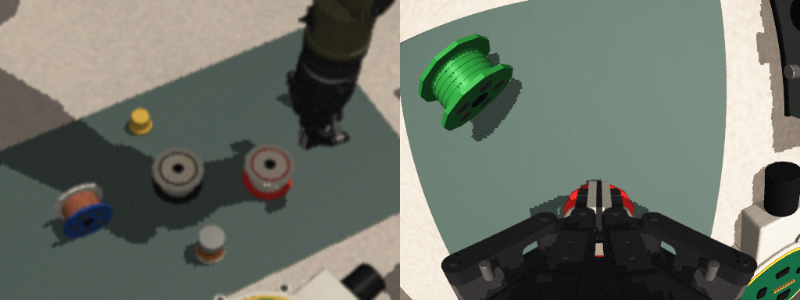

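Red now lies flat with its white side up (crop 268,160). Next is the blue spool, approached from the robot side.

Emit:
play_rows --series '[[-1, [0, 0, 3], [0, 0, 0]], [-1, [0, 0, 3], [0, 0, 0]], [-1, [-1.34, -3.07, 0], [0, 0, 0.008]], [-1, [-1.34, -3.07, 0], [0, 0, 0.008]], [-1, [-1.34, -3.07, 0], [0, 0, 0.008]], [-1, [-1.34, -3.07, 0], [0, 0, 0.008]], [-1, [-1.34, -3.07, 0], [0, 0, 0.008]], [-1, [-1.34, -3.07, 0], [0, 0, 0.008]], [-1, [-1.34, -3.07, 0], [0, 0, 0.008]], [-1, [-1.34, -3.07, 0], [0, 0, 0.008]], [-1, [-1.34, -3.07, 0], [0, 0, 0.008]], [-1, [-1.34, -3.07, 0], [0, 0, 0.008]], [-1, [0, 0, 0], [0, 0, 0]], [-1, [0, 0, -2], [0, 0, 0]], [-1, [0, 0, -2], [0, 0, 0]], [-1, [0, 0, -2], [0, 0, 0]], [-1, [0, 0, 0], [0, 0, 0]]]'

```text
clock: 9.7
tool_pos: [0.4688, -0.1257, 0.0811]
eef_rot: [0.708, 0.706, -0.005, 0.003]
ft_force: [-1.2, 0.2, -0.0]
finger_gap: 0.0004
grasp_force: 0.0
```

Emit:
play_rows --series '[[-1, [1.4, -0.1, 0.2], [0, 0, 0]], [-1, [1.4, -0.1, 0.1], [0, 0, 0]], [-1, [0.4, 0, 0], [0, 0, 0]], [-1, [0.4, 0, 0], [0, 0, 0]], [-1, [0.4, 0, 0], [0, 0, 0]], [-1, [0.4, 0, 0], [0, 0, 0]], [-1, [0.4, 0, 0], [0, 0, 0]], [-1, [0.4, 0, 0], [0, 0, 0]], [-1, [0.4, 0, 0], [0, 0, 0]], [-1, [0.4, 0, 0], [0, 0, 0]], [-1, [0.4, 0, 0], [0, 0, 0]], [-1, [0.4, 0, 0], [0, 0, 0]], [-1, [0.4, 0, 0], [0, 0, 0]], [-1, [0.4, 0, 0], [0, 0, 0]], [-1, [0, 0, 0], [0, 0, 0]], [-1, [0, 0, 0], [0, 0, 0]], [-1, [0, 0, 3], [0, 0, 0]], [-1, [0, 0, 3], [0, 0, 0]], [-1, [-2, 0, 3], [0, 0, 0]], [-1, [0, 0, 0], [0, 0, 0]]]'

```text
clock: 11.7
tool_pos: [0.5271, -0.1293, 0.1802]
eef_rot: [0.709, 0.705, -0.003, 0.007]
ft_force: [0.4, -0.2, 0.6]
finger_gap: 0.0
grasp_force: 0.0
```

```bash
python3 - <<'E'
from h import *
B=arm.get_image("scene");W=arm.get_image("wrist")
cv2.imwrite("pics/c2.png",np.hstack([cv2.resize(B[110:260,180:380],(400,300)),cv2.resize(W,(400,300))]))
print(arm.get_state()["ft_force"])
E
```

```text
[ 0.89884242  0.54885247 -1.03988002]
```

View pics/c2.png

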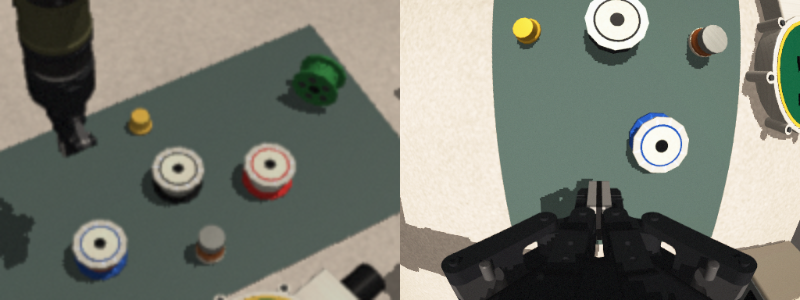

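Both spools lie flat on the mat with their white sides up: blue at crop (100,243), red at (268,162). Nothing else has moved and the gripper is clear, so I'm handing in.

```bash
python3 -c "
from plant import arm
print(arm.close_job())"
```

```text
the job is handed in; nothing more can be done
None
```

The red and blue spools were both pushed over and lie flat on the mat, white side up; nothing else was seen to move, and the job was handed in at about 12 s on the robot's clock.

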